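# Slide a thin steel plate to the edge, pick it up and lay it on the stake

## Robot

A 6-joint arm with a two-finger parallel gripper is mounted at the origin on the work surface; the furniture and walls round the work are solid. World frame = base frame: x ahead of the robot, y to its left, z up, the work surface at z = 0. Lengths are in m, angles in rad, forces in N, time in s.
With the tool pointing down it reaches from about 0.375 to 0.9 m from the base axis. Payload 3.1 kg.
Tool frame: the origin (TCP) lies on the centre line of the jaws, within the pads' length; the fingertips stand ahead of it and the grasp point (between the pads) lies 3 mm ahead of it (robot.tip_reach is the z of the fingertips in the tool frame, in m); z points along the fingers, y is the line along which they close (so a half turn about z gives the same grasp; the last joint's range is limited). The gripper opens to 87 mm and grips with 3 to 60 N. Pads are 19 mm wide; open, the fingers measure 117 mm over their backs; the gripper's body (75 mm by 190 mm) begins 51 mm behind the grasp point.
Start: joints at [0.951, 0.527, 1.433, -0, 1.181, -0.178], TCP at [0.267, 0.565, 0.245] pointing down, gripper open.
Joint ranges: [-3.08, 3.08], [-0.75, 2.2], [0.22, 2.44], [-1.43, 4.57], [0, 2.65], [-2.85, 2.85]. Speed limits (rad/s): [2.79, 2.79, 3.14, 3.14, 3.14, 3.14].

## Interface

Orientations are given as a unit quaternion [x, y, z, w].
In Python, from rig import sensors, eyes, ticket, robot gives the robot as it stands.
- The arm moves only by the tool drive_tool, never from a script. Its argument "deltas" is a list that holds one entry, the list of rows, each a list of 6 numbers: the shift along the tool's x, y, z in mm, then the turn, a rotation vector about the tool's x, y, z in rad. A call has 1 to 8 rows; each row shifts and turns the commanded pose from where the row before left it, along the tool's axes as they then stand; what a row does not reach is not made up. A row lasts 1/12 s, in which the tool goes at most 41.7 mm and 7.16 degrees, less where a joint would pass 70% of its speed; a pose out of reach is approached as far as the arm can. A call is refused whole if a number of a shift passes 41.7 or a number of a turn 0.125, either way. A call with a gripper value outside its range is refused whole. "gripper" is the opening in per cent of the stroke, from 0 (shut) to 100 (fully open), set as the call begins (left out, the last holds). The fingers move at their own pace and stop on an object; "squeeze" is the grip in N (left out, the last holds). Time passes only in rows, so rows that do not move let the fingers close. It gives the time, the measured TCP pose, the force, the opening and the grip force at its end, in the units of the state.
- sensors.get_obs(): the state, without advancing time (a new reading comes with each control period).
- eyes.camera(name): name is "scene" or "top" or "wrist"; returns a dict with "img" (400x640x3 uint8, red, green, blue), "fov_y" (degrees; the focal length in pixels is half the picture's height over the tangent of half this angle, whatever the lens; pixels are square), "cx", "cy" (the principal point, pixels), "D" ([k1, k2, p1, p2, k3] as OpenCV has them; the pictures are not rectified), "xyz" and "attitude" of the camera in the world; the wrist camera has in their place "hand_eye" (4x4, takes a point from camera to tool coordinates, whose origin is the TCP and whose axes are the flange's). Camera axes: x right, y up, looking along -z (the intrinsics and any distortion apply to the point x, -y, -z); pixel columns grow to the right and rows downward; lengths in m; the calibration is good to about 2 mm. A picture is of the moment at which its call begins: read the wrist's pose just before it. There is no depth.
- ticket.hand_in(): hands the job in; it is judged then, once.
The state is a dict: "time": time; "q": joint angles; "joint_velocities": joint speeds; "joint_torque": joint torques, N m; "position": TCP position; "tool_rot": TCP orientation; "ft_force": force on the tool from outside, world axes, zero at the start; "moment": the same for the moment, N m; "grip_width": finger opening in m; "grip_force": force on a finger pad.
Only numpy, scipy, OpenCV 4.12 (cv2) and the standard library are available. Lean on these libraries where they do the work, as an engineer would, in place of code of your own. Each camera call takes 0.05 s, during which the arm holds its last target. There are 200 camera calls.

## Task

The thin steel backing plate lies sunk in the channel of the wooden feed block, where it cannot be gripped: press on it lightly with a fingertip and slide it out over the open end until it overhangs by a good third of its length, but does not tip off. Then pick it up by the overhanging end and lay it gently down, flat, centred and square, between the two end stops of the narrow steel stake, and let go. Never drop the plate or press hard on it, and leave the other things on the bench as they are.

Things in the scene. Friction and masses are not known exactly. Their poses are not given: they have to be found in the camera images.
- plate: Loose plain steel plate, 100 (its x) x 46 (its y) x 4 mm, about 0.15 kg, either way round will do. Origin at the centre of its underside, z up. It slides on the bed with friction about 0.2, far below a fingertip's, but is nipped by the block's nubs and rigidly backed: press by felt force, 10 to 20 N; too light slips, over 40 N marks it.
- tray: Fixed wooden feed block, 136 (its x) x 78 (its y) mm. Its channel has a smooth bed 60 mm above the bench, 50 mm wide, 122 mm long from the open end to the back wall; rails and back wall stand 8 mm above the bed. Origin on the bench under the channel's middle; -x points out of the open end, z up. The plate starts 1 to 12 mm from the back wall, its x along the block's x.
- tray_lip (a point): Middle of the bed's edge at the open end, at bed height (60 mm), axes as the block's: the plate's overhang is 50 mm minus its x in this frame. Below the overhang is free space down to the bench. Sprung rubber nubs in both rails, 96 mm in from this edge, nip the plate's sides (1.5 to 3 N of drag in all) until its rear end has passed them.
- anvil: Fixed dark steel stake: a bar with a flat top 120 (its x) x 30 (its y) mm, 55 mm above the bench, on a foot 150 x 70 x 12 mm. End stops 6 mm high cross the top at both ends, 106 mm clear between them. The plate is wider than the bar and stands out 8 mm on each side, so fingers on its long sides pass beside the bar. Origin on the bench under its middle.
- anvil_seat (a point): Centre of the stake's flat top between its stops, 55 mm above the bench, axes as the stake's: the plate's origin belongs here, its x along this x (either way round).
- thread_spool: Bystander: wooden thread spool, 45 mm across, 59 mm high, standing. Origin at the centre of its underside.
- brass_offcut: Bystander: brass bar offcut, 28 x 85 x 8 mm, lying. Origin at the centre of its underside.
- pincers: Bystander: pincers with red handles, 64 x 174 x 18 mm, lying. Origin at the centre of the underside.
- awl_0: Bystander: awl with a brown wooden handle, 27 x 153 x 29 mm, lying. Origin at the centre of the underside.
- tape_roll_0: Bystander: roll of pale tape, 101 mm across, 25 mm high, lying. Origin at the centre of its underside.
- try_weight: Bystander: black lead pattern weight with a brass knob, 50 x 66 x 59 mm. Origin at the centre of its underside.
There are look-alikes about, which are no part of the job. What is meant by the plate is not orange, and is the larger of those in its own colour. Leave any red look-alike of the tray alone.

How it is judged:
By the outcome, as a careful person would: the job done as asked, in the order asked, and still so for the second after the job is handed in, with the robot touching nothing.
It also fails if it takes over 62 s, if anything falls off the work surface, if the arm or the gripper's body presses on something with over 40 N, if the wrist force passes 120 N, or if a joint passes its speed limit or range.

## Working session

There is one attempt and no reset: what is moved stays moved. The work goes in short steps, Python scripts to look and compute and a tool call to move; the robot and the scene stay as the last step left them, time stands still between calls to the robot, and variables do not carry over. Pictures are saved under pics/ and viewed, at most 10 in all, crops included, and the job is handed in when it is done.

Besides the shell and the picture viewer there is one more tool, called after "Request:" as a command line: name --argument value ..., lists and objects as JSON in quotes. drive_tool: Moves the arm, as the interface text tells. Its arguments: {"type":"object","properties":{"deltas":{"type":"array"},"gripper":{"type":"number"},"squeeze":{"type":"number"}},"required":["deltas"]}

```bash
ls; mkdir -p pics
python3 - <<'E'
from rig import sensors, eyes, ticket, robot
import cv2,pickle
o=sensors.get_obs(); print(o, robot.tip_reach)
d={}
for n in("scene","top"):
    c=eyes.camera(n); d[n]=c; cv2.imwrite(f"pics/{n}0.png",c["img"][:,:,::-1]); print({k:v for k,v in c.items() if k!="img"})
pickle.dump(d,open("c0.pkl","wb"))
E
```

```text
pics
{'time': 0.0, 'q': array([ 9.50489240e-01,  5.28454594e-01,  1.43391855e+00,  3.67600900e-06,
        1.18136514e+00, -1.78517318e-01]), 'joint_velocities': array([ 2.74508568e-04,  1.19722194e-03,  8.24215752e-04,  1.03616639e-03,
        4.01396113e-04, -6.98978100e-05]), 'joint_torque': array([ 3.17404727e-05, -4.40038204e+01, -1.76596159e+01,  6.33099256e-02,
        5.81274997e-02, -1.24259600e-04]), 'position': array([0.26680075, 0.56443344, 0.24357351]), 'tool_rot': array([ 2.19103408e-01,  9.75701053e-01, -9.87712824e-04, -4.18758941e-04]), 'ft_force': array([-0.33080954, -1.07512171, -0.09936996]), 'moment': array([0.01236476, 0.00965077, 0.04782557]), 'grip_force': 0.0, 'grip_width': 0.08718063827894633} 0.022
{'fov_y': 49.89006192224164, 'cx': 323.2568572216125, 'cy': 198.89617964031424, 'D': array([-0.03267221,  0.        ,  0.        ,  0.        ,  0.        ]), 'xyz': array([-0.22816605, -0.4794508 ,  0.81228082]), 'attitude': array([ 0.38135645, -0.19991346, -0.42435754,  0.79656923])}
{'fov_y': 46.68118204927144, 'cx': 324.2035277808799, 'cy': 204.3608152674005, 'D': array([-0.06559653,  0.        ,  0.        ,  0.        ,  0.        ]), 'xyz': array([0.39758849, 0.03153587, 1.28727378]), 'attitude': array([-0.03080413,  0.03821311,  0.70671263, -0.70579609])}
```

View pics/scene0.png

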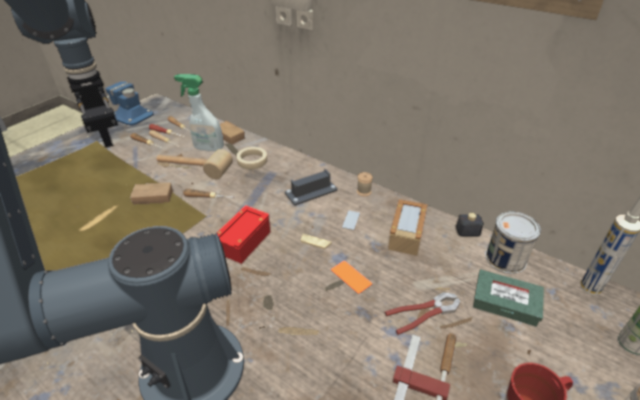

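View pics/top0.png

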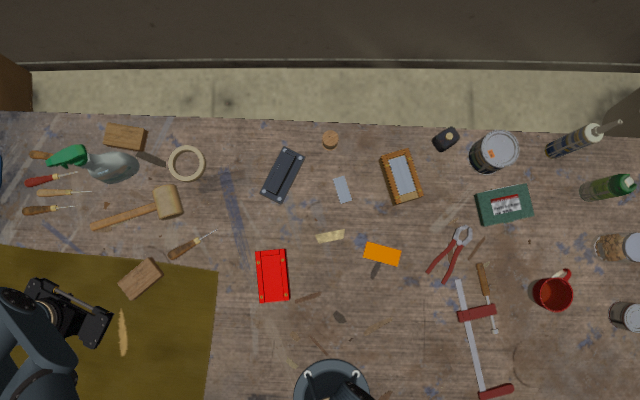

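```bash
cat > h.py <<'E'
import numpy as np,cv2
from scipy.spatial.transform import Rotation as R
def K(c):
    f=200/np.tan(np.radians(c["fov_y"])/2); return np.array([[f,0,c["cx"]],[0,f,c["cy"]],[0,0,1.]])
def pose(c,o=None):
    if "xyz" in c: return R.from_quat(c["attitude"]).as_matrix(),np.array(c["xyz"])
    T=np.eye(4);T[:3,:3]=R.from_quat(o["tool_rot"]).as_matrix();T[:3,3]=o["position"]
    T=T@np.array(c["hand_eye"]);return T[:3,:3],T[:3,3]
def px2w(c,uv,z,o=None):
    uv=np.array(uv,float).reshape(-1,1,2)
    p=cv2.undistortPoints(uv,K(c),c["D"]).reshape(-1,2)
    Rm,t=pose(c,o); d=np.c_[p[:,0],-p[:,1],-np.ones(len(p))]@Rm.T
    return t+d*((z-t[2])/d[:,2])[:,None]
def w2px(c,P,o=None):
    Rm,t=pose(c,o); q=(np.array(P,float).reshape(-1,3)-t)@Rm; q=q*[1,-1,-1]
    return cv2.projectPoints(q.reshape(-1,1,3),np.zeros(3),np.zeros(3),K(c),c["D"])[0].reshape(-1,2)
E
python3 - <<'E'
import pickle,cv2,numpy as np
d=pickle.load(open("c0.pkl","rb"))
def cr(n,x,y,w,h,s): return cv2.resize(d[n]["img"][y:y+h,x:x+w,::-1],None,fx=s,fy=s,interpolation=cv2.INTER_CUBIC)
a=np.hstack([cr("top",370,140,66,75,6),cr("top",250,140,66,75,6)])
b=np.hstack([cr("scene",380,190,66,75,6)[:150*2],cr("scene",275,160,66,75,6)[:300]])
a=a[:,:];im=np.vstack([a,b[:,:a.shape[1]]])[:, :]
print(im.shape);cv2.imwrite("pics/crop1.png",cv2.resize(im,None,fx=.8,fy=.8,interpolation=cv2.INTER_AREA))
E
```

```text
(750, 792, 3)
```

View pics/crop1.png

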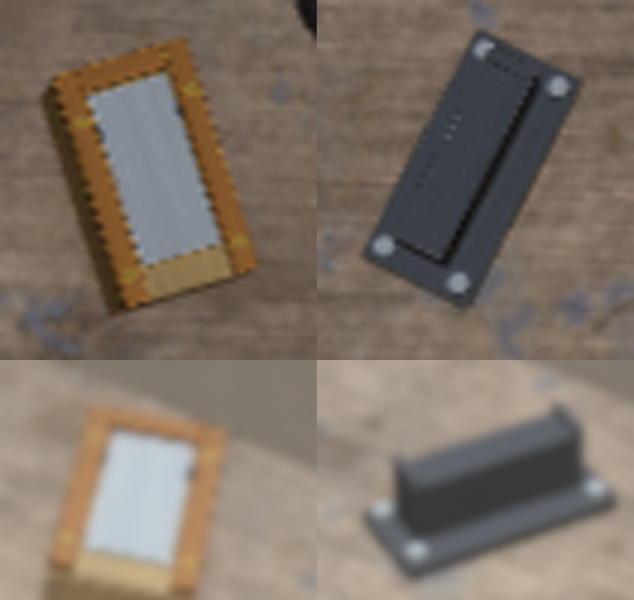

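Run:
```python
import pickle;from h import *
d=pickle.load(open("c0.pkl","rb"));c=d["top"]
f=lambda L,x0,y0,z:px2w(c,np.array(L)/4.8+[x0-.4,y0-.4],z)
def rep(n,P): # P: order a,b,c,d around
    print(n,P.round(4).tolist(),"mean",P.mean(0).round(4), "edges",[round(float(np.linalg.norm(P[i]-P[i-1])),4) for i in range(4)], "dirs",[round(float(np.degrees(np.arctan2(*(P[i]-P[i-1])[1::-1]))),1) for i in range(4)])
rep("tray",f([(50,84),(185,40),(256,267),(122,306)],370,140,.068))
rep("plate",f([(88,95),(165,72),(222,245),(143,268)],370,140,.064))
rep("foot",f([(161,30),(263,80),(153,308),(46,258)],250,140,.012))
```

```text
tray [[0.6441, -0.1311, 0.068], [0.6693, -0.2074, 0.068], [0.5413, -0.2443, 0.068], [0.5196, -0.1692, 0.068]] mean [ 0.5935 -0.188   0.068 ] edges [0.1302, 0.0804, 0.1333, 0.0782] dirs [17.0, -71.7, -163.9, 106.1]
plate [[0.6387, -0.1528, 0.064], [0.6519, -0.1964, 0.064], [0.5541, -0.2264, 0.064], [0.5412, -0.1819, 0.064]] mean [ 0.5964 -0.1894  0.064 ] edges [0.1017, 0.0456, 0.1023, 0.0463] dirs [16.6, -73.2, -163.0, 106.2]
foot [[0.6873, 0.1328, 0.012], [0.6576, 0.0732, 0.012], [0.5242, 0.1361, 0.012], [0.5533, 0.1982, 0.012]] mean [0.6056 0.1351 0.012 ] edges [0.1491, 0.0666, 0.1475, 0.0685] dirs [-26.0, -116.5, 154.7, 64.9]
```

Request:
drive_tool --deltas '[[[-26.5,-22,0,0,0,0],[-26.5,-22,0,0,0,0],[-26.5,-22,0,0,0,0],[-26.5,-22,0,0,0,0],[-26.5,-22,0,0,0,0],[-26.5,-22,0,0,0,0],[-26.5,-22,0,0,0,0],[-26.5,-22,0,0,0,0]]]' --gripper 0

```text
time: 0.77
position: [0.3837, 0.3136, 0.2443]
tool_rot: [0.219, 0.976, -0.0, -0.0]
ft_force: [-0.3, -0.0, 0.5]
grip_width: 0.0412
grip_force: 0.0
```

Request:
drive_tool --deltas '[[[-26.5,-22,0,0,0,0],[-26.5,-22,0,0,0,0],[-26.5,-22,0,0,0,0],[-26.5,-22,0,0,0,0],[-26.5,-22,0,0,0,0],[-26.5,-22,0,0,0,0],[-26.5,-22,0,0,0,0],[-26.5,-22,0,0,0,0]]]'

```text
time: 1.43
position: [0.5001, 0.0638, 0.2443]
tool_rot: [0.219, 0.976, -0.0, -0.0]
ft_force: [0.4, 0.7, -0.1]
grip_width: 0.0009
grip_force: 0.0
```

Request:
drive_tool --deltas '[[[-26.5,-22,0,0,0,0],[-26.5,-22,0,0,0,0],[-26.5,-22,0,0,0,0],[-26.5,-22,0,0,0,0],[-26.5,-22,0,0,0,0],[-26.5,-22,0,0,0,0],[-26.5,-22,0,0,0,0],[-26.5,-22,0,0,0,0]]]'

```text
time: 2.1
position: [0.6165, -0.1857, 0.244]
tool_rot: [0.219, 0.976, 0.0, -0.001]
ft_force: [0.4, -0.1, -0.4]
grip_width: 0.0006
grip_force: 0.0
```

Request:
drive_tool --deltas '[[[0,0,0,0,0,0.12],[0,0,0,0,0,0.12],[0,0,0,0,0,0.12],[0,0,0,0,0,0.12],[0,0,0,0,0,0.12],[0,0,0,0,0,0.12],[0,0,0,0,0,0.12],[0,0,0,0,0,0.12]]]'

```text
time: 2.77
position: [0.616, -0.1841, 0.2439]
tool_rot: [0.647, 0.762, -0.0, -0.001]
ft_force: [-0.5, 0.3, -0.8]
grip_width: 0.0003
grip_force: 0.0
```

Request:
drive_tool --deltas '[[[0,0,0,0,0,0.12],[0,0,0,0,0,0.12],[0,0,0,0,0,0.12],[0,0,0,0,0,0.12],[0,0,0,0,0,0.12],[0,0,0,0,0,0.12],[0,0,0,0,0,0.12],[0,0,0,0,0,0.12]]]'

```text
time: 3.43
position: [0.616, -0.1841, 0.2439]
tool_rot: [0.926, 0.377, -0.0, -0.001]
ft_force: [0.1, 0.9, -0.1]
grip_width: 0.0005
grip_force: 0.0
```

Request:
drive_tool --deltas '[[[0,0,0,0,0,0.12],[0,0,0,0,0,0.12],[0,0,0,0,0,0.12],[0,0,0,0,0,0.12],[0,0,0,0,0,0],[0,0,0,0,0,0]]]'

```text
time: 3.93
position: [0.6161, -0.1841, 0.2441]
tool_rot: [0.989, 0.151, -0.0, -0.0]
ft_force: [-0.7, 0.0, 0.0]
grip_width: 0.0001
grip_force: 0.0
```

```bash
cat > snap.py <<'E'
import sys,pickle;from h import *
from rig import sensors,eyes
o=sensors.get_obs();c=eyes.camera("wrist");pickle.dump((o,c),open(sys.argv[1]+".pkl","wb"))
im=cv2.resize(c["img"][:,:,::-1],None,fx=1.25,fy=1.25,interpolation=cv2.INTER_CUBIC);cv2.imwrite(f"pics/{sys.argv[1]}.png",im)
T=R.from_quat(o["tool_rot"]).as_matrix()
print(o["time"],o["position"].round(4),o["ft_force"].round(2),o["grip_width"],o["q"].round(2),"\n",T.round(4)); print(np.round(c["hand_eye"],4).tolist())
E
python3 snap.py w1
```

```text
3.9333 [ 0.6161 -0.1841  0.2441] [-0.74  0.05  0.05] 0.00014193663967322173 [-0.46  0.55  1.38  0.    1.21  0.8 ] 
 [[ 9.545e-01  2.983e-01 -9.000e-04]
 [ 2.983e-01 -9.545e-01  5.000e-04]
 [-7.000e-04 -7.000e-04 -1.000e+00]]
[[-0.0, 0.9518, 0.3067, 0.0854], [1.0, -0.0003, 0.0009, -0.0001], [0.0009, 0.3067, -0.9518, -0.1418], [0.0, 0.0, 0.0, 1.0]]
```

View pics/w1.png

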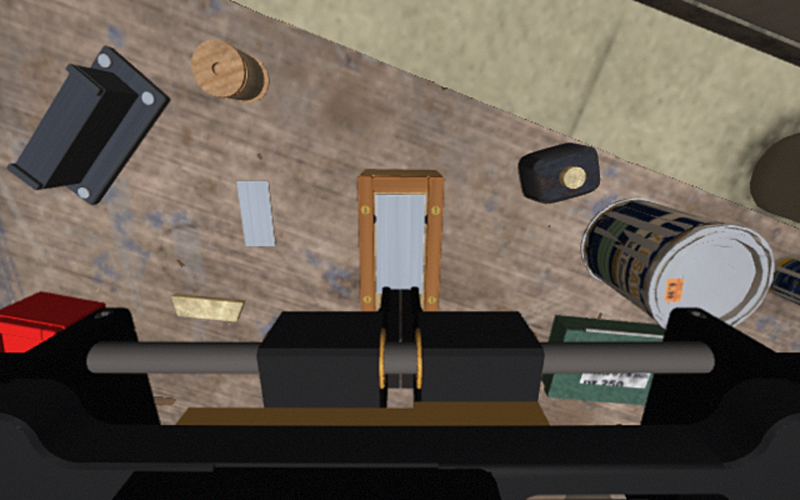

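Run:
```python
import pickle;from h import *
o,c=pickle.load(open("w1.pkl","rb"))
P=lambda L,z:px2w(c,np.array(L)/1.25-.1,z,o).round(4)
print("block back outer",P([(360,177),(443,177)],.068).tolist())
print("rail outer",P([(359,308),(441,308)],.068).tolist())
print("plate rear",P([(377,194),(424,194)],.064).tolist(), P([(375,290),(426,290)],.064).tolist())
# anvil top corners & foot
print("foot",P([(111,46),(169,100),(96,204)],.012).tolist())
t=px2w(c,[(400/1.25,240/1.25)],.064,o);print(t)
T=R.from_quat(o["tool_rot"]).as_matrix()
print("yaw toolx",np.degrees(np.arctan2(T[1,0],T[0,0])))
```

```text
block back outer [[0.6502, -0.1354, 0.068], [0.6723, -0.2061, 0.068]]
rail outer [[0.5242, -0.1689, 0.068], [0.5488, -0.2477, 0.068]]
plate rear [[0.6394, -0.1541, 0.064], [0.6523, -0.1952, 0.064]] [[0.5462, -0.1791, 0.064], [0.5614, -0.2278, 0.064]]
foot [[0.6904, 0.1278, 0.012], [0.6584, 0.0693, 0.012], [0.529, 0.1343, 0.012]]
[[ 0.603517   -0.18748451  0.064     ]]
yaw toolx 17.35337281208126
```

Request:
drive_tool --deltas '[[[0,0,35,0,0,0.01],[0,0,35,0,0,0],[0,0,35,0,0,0],[0,0,35,0,0,0],[0,0,8,0,0,0],[0,0,4,0,0,0],[0,0,2,0,0,0],[0,0,0,0,0,0]]]'

```text
time: 4.65
position: [0.6177, -0.1849, 0.0921]
tool_rot: [0.989, 0.145, 0.001, 0.001]
ft_force: [1.4, 0.6, 0.3]
grip_width: 0.0003
grip_force: 0.0
```

Request:
drive_tool --deltas '[[[0,0,1.5,0,0,0],[0,0,1.5,0,0,0],[0,0,1,0,0,0],[0,0,0,0,0,0]]]'

```text
time: 4.98
position: [0.6167, -0.1843, 0.0874]
tool_rot: [0.99, 0.144, 0.001, 0.0]
ft_force: [0.2, 0.2, -0.3]
grip_width: 0.0003
grip_force: 0.0
```

Request:
drive_tool --deltas '[[[0,0,1,0,0,0],[0,0,0,0,0,0]]]'

```text
time: 5.15
position: [0.6167, -0.1844, 0.0865]
tool_rot: [0.99, 0.144, 0.0, 0.0]
ft_force: [-0.9, 0.6, 4.8]
grip_width: 0.0003
grip_force: 2.2
```

Request:
drive_tool --deltas '[[[0,0,0.5,0,0,0],[0,0,0,0,0,0]]]'

```text
time: 5.32
position: [0.6167, -0.1844, 0.0864]
tool_rot: [0.99, 0.144, 0.0, 0.0]
ft_force: [-1.5, 0.5, 8.2]
grip_width: 0.0007
grip_force: 3.6
```

Request:
drive_tool --deltas '[[[0,0,0.5,0,0,0],[0,0,0.5,0,0,0],[-1,0,0,0,0,0],[-2,0,0,0,0,0],[-2,0,0,0,0,0],[0,0,0,0,0,0]]]'

```text
time: 5.82
position: [0.6143, -0.1863, 0.0864]
tool_rot: [0.99, 0.144, 0.003, 0.001]
ft_force: [1.8, 1.3, 8.2]
grip_width: 0.0001
grip_force: 4.1
```

Request:
drive_tool --deltas '[[[0,0,0.6,0,0,0],[-1,0,0,0,0,0],[-2,0,0,0,0,0],[-2,0,0,0,0,0],[0,0,0,0,0,0]]]'

```text
time: 6.23
position: [0.6102, -0.188, 0.0864]
tool_rot: [0.99, 0.144, 0.004, 0.002]
ft_force: [1.4, 1.4, 10.2]
grip_width: 0.0
grip_force: 5.1
```

```bash
python3 snap.py w2
```

```text
6.2333 [ 0.6102 -0.188   0.0864] [ 1.38  1.42 10.19] 3.0287565493448824e-05 [-0.47  0.74  1.52  0.    0.87  0.81] 
 [[ 0.9584  0.2852  0.0086]
 [ 0.2853 -0.9584 -0.0028]
 [ 0.0074  0.0051 -1.    ]]
[[-0.0, 0.9518, 0.3067, 0.0854], [1.0, -0.0003, 0.0009, -0.0001], [0.0009, 0.3067, -0.9518, -0.1418], [0.0, 0.0, 0.0, 1.0]]
```

View pics/w2.png

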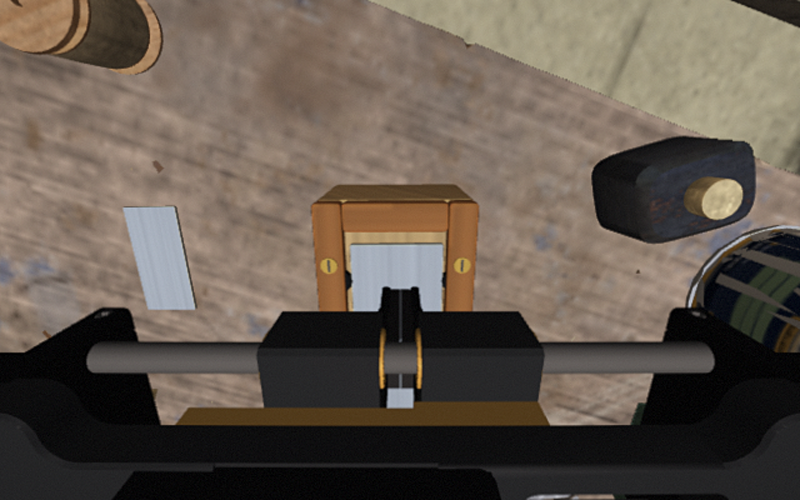

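Run:
```python
import pickle;from h import *
o,c=pickle.load(open("w2.pkl","rb"))
P=lambda L,z:px2w(c,np.array(L)/1.25-.1,z,o)
a=np.array([.9573,.289])
r=P([(350,243),(443,243)],.064);b=P([(313,202),(478,202)],.068)
print(r.round(4).tolist(),b.round(4).tolist()); print("rear x in lip",136-1000*(b.mean(0)-r.mean(0))[:2]@a, "tcp to rear",1000*(r.mean(0)-o["position"])[:2]@a)
```

```text
[[0.6357, -0.1547, 0.064], [0.6486, -0.1983, 0.064]] [[0.6513, -0.1337, 0.068], [0.673, -0.2066, 0.068]]
rear x in lip 115.00713020830088 tcp to rear 33.902019166441335
```

Request:
drive_tool --deltas '[[[0,0,0.5,0,0,0],[-2,0,0,0,0,0],[-3,0,0,0,0,0],[-3,0,0,0,0,0],[-2,0,0,0,0,0],[0,0,0,0,0,0]]]'

```text
time: 6.78
position: [0.6011, -0.1911, 0.0864]
tool_rot: [0.99, 0.144, 0.005, 0.002]
ft_force: [2.5, 0.9, 12.4]
grip_width: 0.0006
grip_force: 6.1
```

Request:
drive_tool --deltas '[[[-3,0,0.2,0,0,0],[-3,0,0,0,0,0],[-3,0,0,0,0,0],[-3,0,0,0,0,0],[-2,0,0,0,0,0],[0,0,0,0,0,0]]]'

```text
time: 7.28
position: [0.5875, -0.1954, 0.0864]
tool_rot: [0.99, 0.144, 0.004, 0.003]
ft_force: [2.2, -0.0, 13.4]
grip_width: 0.0004
grip_force: 6.9
```

Request:
drive_tool --deltas '[[[-3,0,0,0,0,0],[-3,0,0,0,0,0],[-3,0,0,0,0,0],[-3,0,0,0,0,0],[-2,0,0,0,0,0],[0,0,0,0,0,0]]]'

```text
time: 7.78
position: [0.5744, -0.1997, 0.0864]
tool_rot: [0.99, 0.144, 0.005, 0.003]
ft_force: [2.4, 1.1, 14.8]
grip_width: 0.0006
grip_force: 7.0
```

```bash
python3 snap.py w3
```

```text
7.7833 [ 0.5744 -0.1997  0.0864] [ 2.38  1.13 14.79] 0.0006167584833615136 [-0.52  0.71  1.6   0.    0.81  0.76] 
 [[ 0.9585  0.2849  0.0103]
 [ 0.285  -0.9585 -0.0045]
 [ 0.0086  0.0072 -0.9999]]
[[-0.0, 0.9518, 0.3067, 0.0854], [1.0, -0.0003, 0.0009, -0.0001], [0.0009, 0.3067, -0.9518, -0.1418], [0.0, 0.0, 0.0, 1.0]]
```

View pics/w3.png

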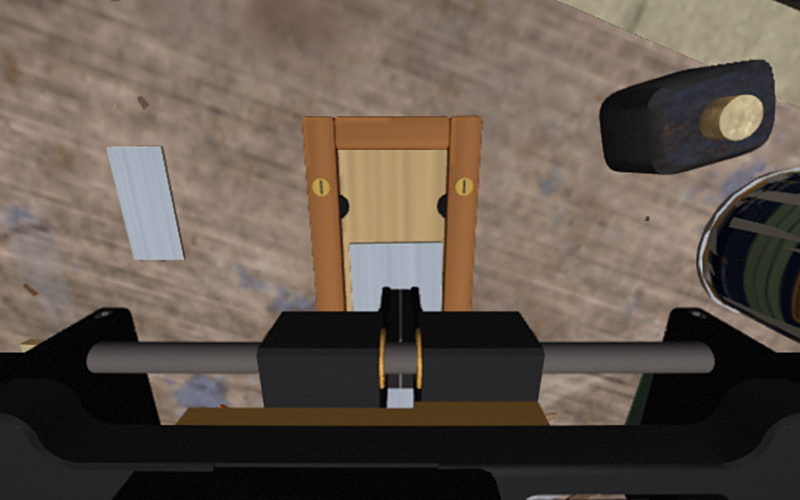

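Run:
```python
import pickle;from h import *
o,c=pickle.load(open("w3.pkl","rb"))
P=lambda L,z:px2w(c,np.array(L)/1.25-.1,z,o)
a=np.array([.9573,.289])
r=P([(350,243),(443,243)],.064);b=P([(303,117),(482,117)],.068);w=P([(338,150),(449,150)],.06)
print(r.round(4).tolist(),b.round(4).tolist()); print("rear x in lip",136-1000*(b.mean(0)-r.mean(0))[:2]@a,122-1000*(w.mean(0)-r.mean(0))[:2]@a, "tcp to rear",1000*(r.mean(0)-o["position"])[:2]@a)
e=b[0]-b[1];print(np.degrees(np.arctan2(e[1],e[0]))-90)
```

```text
[[0.5999, -0.1664, 0.064], [0.6128, -0.2101, 0.064]] [[0.6505, -0.1334, 0.068], [0.6724, -0.2072, 0.068]]
rear x in lip 78.09787059756837 78.15112731468224 tcp to rear 33.92765799861315
16.56480694956504
```

Request:
drive_tool --deltas '[[[-3,0,0,0,0,0],[-3,0,0,0,0,0],[-3,0,0,0,0,0],[-3,0,0,0,0,0],[-3,0,0,0,0,0],[-1.5,0,0,0,0,0],[0,0,0,0,0,0],[0,0,0,0,0,0]]]'

```text
time: 8.5
position: [0.5587, -0.2045, 0.0864]
tool_rot: [0.99, 0.144, 0.005, 0.003]
ft_force: [1.7, -0.1, 14.4]
grip_width: 0.0005
grip_force: 7.3
```

Request:
drive_tool --deltas '[[[0,0,-1,0,0,0],[0,0,-1,0,0,0],[0,0,-5,0,0,0],[0,0,-15,0,0,0],[0,0,-20,0,0,0],[-25,0,-20,0,0,0],[-25,0,0,0,0,0],[0,0,0,0,0,0]]]'

```text
time: 9.17
position: [0.5025, -0.2167, 0.1452]
tool_rot: [0.99, 0.144, -0.002, -0.001]
ft_force: [-1.3, 0.6, -0.7]
grip_width: 0.0002
grip_force: 0.0
```

Request:
drive_tool --deltas '[[[-15,0,-20,0,0,0],[-15,0,-20,0,0,0],[-15,0,-20,0,0,0],[-15,0,0,0,0,0],[0,0,0,0,0,0],[0,0,0,0,0,0]]]' --gripper 100

```text
time: 9.67
position: [0.4488, -0.2338, 0.2045]
tool_rot: [0.99, 0.144, -0.0, -0.001]
ft_force: [0.7, -0.5, 0.1]
grip_width: 0.0325
grip_force: 0.0
```

```bash
python3 snap.py w4
```

```text
9.6667 [ 0.4488 -0.2338  0.2045] [ 0.66 -0.48  0.09] 0.032452437841199375 [-0.7   0.43  1.77  0.    0.95  0.58] 
 [[ 9.587e-01  2.844e-01 -6.000e-04]
 [ 2.844e-01 -9.587e-01  1.000e-03]
 [-2.000e-04 -1.200e-03 -1.000e+00]]
[[-0.0, 0.9518, 0.3067, 0.0854], [1.0, -0.0003, 0.0009, -0.0001], [0.0009, 0.3067, -0.9518, -0.1418], [0.0, 0.0, 0.0, 1.0]]
```

View pics/w4.png

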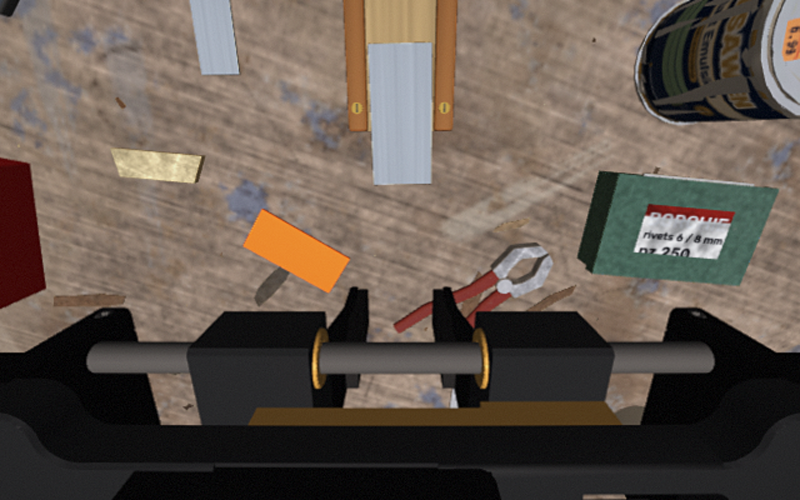

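Run:
```python
import pickle;from h import *
o,c=pickle.load(open("w4.pkl","rb"))
P=lambda L,z:px2w(c,np.array(L)/1.25-.1,z,o)
a=np.array([.9573,.289]);n=np.array([-.289,.9573])
f=P([(374,185),(432,184)],.064);r=P([(369,43),(431,43)],.064);l=P([(351,130),(453,130)],.068)
print(f.round(4).tolist(),r.round(4).tolist(),l.round(4).tolist())
print("overhang",1000*(l.mean(0)-f.mean(0))[:2]@a,"len",1000*(r.mean(0)-f.mean(0))[:2]@a)
ax=(r.mean(0)-f.mean(0));print("plate yaw",np.degrees(np.arctan2(ax[1],ax[0])),"mid",((r+f).mean(0)/2).round(4))
T=R.from_quat(o["tool_rot"]).as_matrix()
g=(f.mean(0)+ax/np.linalg.norm(ax)*.016);g[2]=.062;print("grasp",g.round(4),"tool delta mm to grasp pt",(1000*T.T@(g-o["position"])-[0,0,3]).round(1),"tool yaw",np.degrees(np.arctan2(T[1,0],T[0,0])))
```

```text
[[0.486, -0.2005, 0.064], [0.4999, -0.2446, 0.064]] [[0.5822, -0.1706, 0.064], [0.5948, -0.2129, 0.064]] [[0.5215, -0.1732, 0.068], [0.5432, -0.2467, 0.068]]
overhang 41.345857420181765 len 100.3616868867097
plate yaw 17.875314573516164 mid [ 0.5407 -0.2072  0.064 ]
grasp [ 0.5082 -0.2177  0.062 ] tool delta mm to grasp pt [ 61.6   1.5 139.4] tool yaw 16.520729087534352
```

Request:
drive_tool --deltas '[[[22,0.5,0,0,0,-0.015],[22,0.5,0,0,0,0],[21.6,0.5,30,0,0,0],[0,0,35,0,0,0],[0,0,35,0,0,0],[0,0,25,0,0,0],[0,0,10,0,0,0],[0,0,0,0,0,0]]]' --gripper 100

```text
time: 10.38
position: [0.5111, -0.2145, 0.0664]
tool_rot: [0.988, 0.152, -0.003, -0.002]
ft_force: [-0.1, -1.1, 0.3]
grip_width: 0.0849
grip_force: 0.0
```

Request:
drive_tool --deltas '[[[0,0,4.4,0,0,0],[0,0,0,0,0,0],[0,0,0,0,0,0]]]'

```text
time: 10.63
position: [0.5132, -0.2167, 0.0666]
tool_rot: [0.988, 0.152, 0.001, 0.001]
ft_force: [0.3, 0.3, 0.4]
grip_width: 0.0867
grip_force: 0.0
```

Request:
drive_tool --deltas '[[[0,0,1.5,0,0,0],[0,0,0,0,0,0],[0,0,0,0,0,0],[0,0,0,0,0,0],[0,0,0,0,0,0],[0,0,0,0,0,0],[0,0,0,0,0,0],[0,0,0,0,0,0]]]' --gripper 0 --squeeze 30

```text
time: 11.3
position: [0.5122, -0.2162, 0.0639]
tool_rot: [0.988, 0.152, -0.0, 0.0]
ft_force: [-0.8, 0.1, 0.3]
grip_width: 0.0452
grip_force: 30.0
```

Request:
drive_tool --deltas '[[[0,0,0,0,0,0],[0,0,0,0,0,0],[0,0,0,0,0,0]]]'

```text
time: 11.55
position: [0.5123, -0.2162, 0.0639]
tool_rot: [0.988, 0.152, -0.0, 0.0]
ft_force: [-0.4, -0.4, 0.5]
grip_width: 0.0448
grip_force: 30.0
```

Request:
drive_tool --deltas '[[[0,0,-2,0,0,0],[0,0,-4,0,0,0],[0,0,-8,0,0,0],[0,0,-14,0,0,0],[0,0,-20,0,0,0],[0,0,-20,0,0,0],[0,0,-14,0,0,0],[0,0,-8,0,0,0]]]'

```text
time: 12.22
position: [0.513, -0.2166, 0.1563]
tool_rot: [0.988, 0.152, 0.001, 0.001]
ft_force: [0.4, -1.2, -2.1]
grip_width: 0.0452
grip_force: 30.0
```

```bash
python3 snap.py w5
```

```text
12.2167 [ 0.513  -0.2166  0.1563] [ 0.44 -1.18 -2.1 ] 0.045218840145821955 [-0.6   0.56  1.69  0.    0.89  0.67] 
 [[ 0.9539  0.3002  0.0029]
 [ 0.3002 -0.9539 -0.002 ]
 [ 0.0022  0.0028 -1.    ]]
[[-0.0, 0.9518, 0.3067, 0.0854], [1.0, -0.0003, 0.0009, -0.0001], [0.0009, 0.3067, -0.9518, -0.1418], [0.0, 0.0, 0.0, 1.0]]
```

View pics/w5.png

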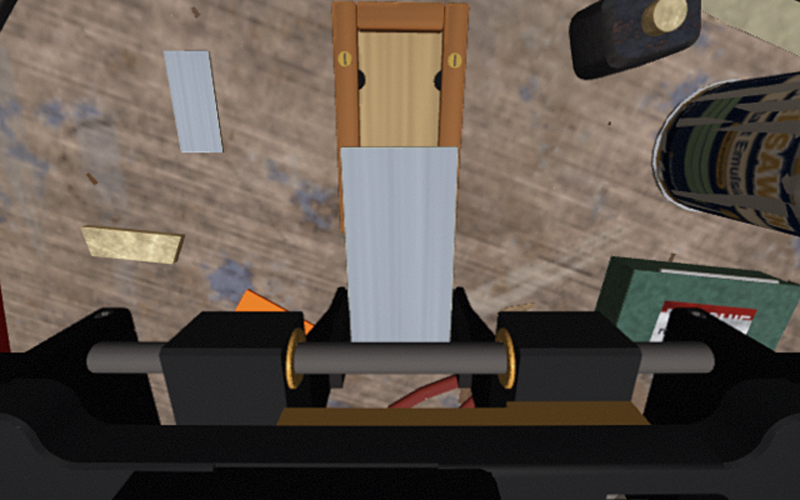

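Run:
```python
import pickle;from h import *
o,c=pickle.load(open("w5.pkl","rb"))
o=dict(o,position=np.zeros(3),tool_rot=[0,0,0,1])
P=lambda L,z:px2w(c,np.array(L)/1.25-.1,z,o)*1000
for z in(-.004,-.002,0,.002,.004):
    r=P([(341.5,147.5),(458,147)],z);n=P([(350,340),(451,340)],0)
    print(z,r.round(1).tolist(),"w",np.linalg.norm(r[0]-r[1]).round(1));
print(n.round(1))
```

```text
-0.004 [[79.9, -22.4, -4.0], [80.1, 21.6, -4.0]] w 44.0
-0.002 [[79.8, -22.7, -2.0], [80.0, 21.9, -2.0]] w 44.6
0 [[79.7, -23.0, 0.0], [79.9, 22.2, 0.0]] w 45.2
0.002 [[79.7, -23.3, 2.0], [79.8, 22.6, 2.0]] w 45.9
0.004 [[79.6, -23.6, 4.0], [79.8, 22.9, 4.0]] w 46.5
[[ -6.3 -23.4   0. ]
 [ -6.2  23.3   0. ]]
```

Request:
drive_tool --deltas '[[[3,-10,-5,0,0,0],[6,-20,-10,0,0,0],[9,-29,-5,0,0,0],[9,-29,0,0,0,0],[9,-29,0,0,0,0],[9,-29,0,0,0,0],[9,-29,0,0,0,0],[9,-29,0,0,0,0]]]'

```text
time: 12.93
position: [0.5096, -0.0004, 0.173]
tool_rot: [0.988, 0.152, -0.001, -0.001]
ft_force: [0.4, 0.4, -1.7]
grip_width: 0.0454
grip_force: 30.0
```

Request:
drive_tool --deltas '[[[9,-29,0,0,0,0],[9,-29,0,0,0,0],[9,-29,0,0,0,0],[9,-29,0,0,0,0],[9,-29,0,0,0,0],[6,-20,0,0,0,0],[3,-10,0,0,0,0],[0,0,0,0,0,0.05]]]'

```text
time: 13.6
position: [0.5086, 0.183, 0.1731]
tool_rot: [0.992, 0.128, -0.001, -0.0]
ft_force: [0.8, -0.4, -1.0]
grip_width: 0.0452
grip_force: 30.0
```

Request:
drive_tool --deltas '[[[0,0,0,0,0,0.11],[0,0,0,0,0,0.12],[0,0,0,0,0,0.12],[0,0,0,0,0,0.12],[0,0,0,0,0,0.12],[0,0,0,0,0,0.08],[0,0,0,0,0,0.04],[0,0,0,0,0,0]]]'

```text
time: 14.27
position: [0.5092, 0.18, 0.1731]
tool_rot: [0.974, -0.226, -0.001, 0.0]
ft_force: [-0.7, -0.4, -0.7]
grip_width: 0.0449
grip_force: 30.0
```

```bash
python3 snap.py w6
```

```text
14.2667 [0.5092 0.18   0.1731] [-0.66 -0.44 -0.73] 0.04485136537902432 [ 0.13  0.51  1.71 -0.    0.92  2.16] 
 [[ 8.976e-01 -4.407e-01 -2.300e-03]
 [-4.407e-01 -8.977e-01 -5.000e-04]
 [-1.900e-03  1.400e-03 -1.000e+00]]
[[-0.0, 0.9516, 0.3073, 0.0852], [1.0, -0.0002, 0.0007, -0.0004], [0.0007, 0.3073, -0.9516, -0.1418], [0.0, 0.0, 0.0, 1.0]]
```

View pics/w6.png

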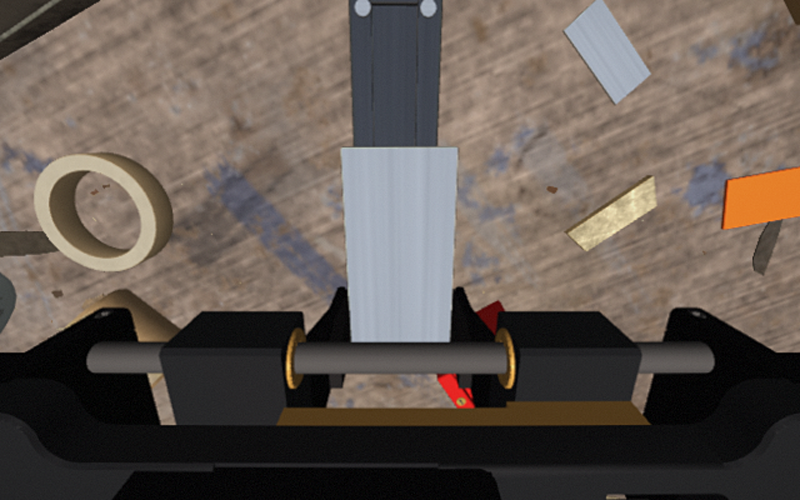

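Run:
```python
import pickle;from h import *
o,c=pickle.load(open("w6.pkl","rb"))
g=cv2.cvtColor(c["img"],cv2.COLOR_RGB2GRAY).astype(float)
for v in(20,50,80,110):
    print(v,g[v-4:v+5,276:360].mean(0).round().astype(int).tolist())
print("rows",g[0:122,308:328].mean(1).round().astype(int).tolist())
print("rowsfoot",g[0:30,286:294].mean(1).round().astype(int).tolist())
```

```text
20 [118, 117, 113, 90, 61, 64, 68, 67, 68, 67, 68, 67, 68, 67, 68, 66, 66, 67, 67, 67, 58, 59, 69, 67, 66, 69, 70, 68, 68, 67, 69, 70, 69, 68, 67, 67, 67, 68, 71, 70, 70, 70, 70, 68, 67, 67, 68, 68, 67, 66, 67, 66, 67, 67, 67, 66, 67, 65, 68, 70, 70, 69, 68, 68, 66, 64, 66, 66, 68, 68, 68, 68, 67, 68, 70, 68, 64, 92, 120, 127, 127, 128, 128, 130]
50 [113, 111, 111, 107, 86, 64, 66, 68, 67, 69, 69, 70, 69, 68, 69, 68, 67, 69, 69, 69, 69, 64, 63, 67, 68, 69, 69, 69, 69, 68, 69, 69, 69, 68, 67, 67, 68, 69, 69, 70, 70, 70, 69, 67, 68, 68, 69, 69, 66, 66, 66, 67, 67, 66, 66, 67, 66, 54, 61, 72, 71, 69, 69, 67, 66, 66, 67, 68, 68, 70, 69, 68, 69, 71, 68, 61, 97, 124, 125, 123, 122, 126, 128, 131]
80 [115, 117, 119, 120, 119, 94, 64, 67, 68, 69, 69, 71, 72, 70, 69, 70, 68, 68, 70, 73, 71, 60, 62, 70, 69, 69, 71, 70, 69, 69, 69, 70, 70, 68, 67, 68, 68, 70, 70, 70, 69, 69, 69, 68, 69, 69, 70, 68, 67, 66, 67, 68, 66, 67, 67, 66, 64, 68, 74, 71, 70, 69, 68, 68, 67, 68, 68, 67, 69, 68, 68, 70, 71, 66, 61, 113, 145, 143, 143, 141, 137, 132, 129, 130]
110 [135, 136, 139, 138, 136, 130, 99, 65, 67,
[... 252 characters left out ...]
 65, 61, 113, 143, 141, 140, 142, 142, 140, 139, 139, 141]
rows [68, 67, 53, 26, 43, 68, 69, 68, 68, 68, 67, 68, 68, 68, 68, 68, 68, 68, 68, 68, 68, 67, 68, 68, 68, 68, 68, 68, 68, 68, 68, 68, 68, 68, 68, 68, 68, 68, 67, 68, 68, 68, 68, 68, 68, 68, 68, 68, 68, 68, 68, 68, 68, 68, 68, 68, 68, 68, 68, 68, 68, 69, 68, 68, 68, 68, 69, 68, 69, 68, 69, 68, 69, 68, 68, 68, 69, 69, 68, 68, 69, 68, 68, 68, 69, 68, 69, 69, 69, 69, 68, 69, 69, 68, 69, 68, 69, 69, 69, 69, 69, 69, 69, 69, 69, 69, 69, 69, 70, 69, 70, 70, 69, 70, 69, 68, 68, 106, 181, 176, 174, 174]
rowsfoot [167, 171, 175, 174, 173, 173, 174, 174, 172, 170, 171, 161, 120, 66, 62, 66, 67, 66, 66, 66, 68, 68, 68, 67, 67, 67, 67, 68, 67, 68]
```

Run:
```python
import pickle;from h import *
o,c=pickle.load(open("w6.pkl","rb"))
oo=dict(o,position=np.zeros(3),tool_rot=[0,0,0,1])
T=R.from_quat(o["tool_rot"]).as_matrix()
def P(L,z): return 1000*(px2w(c,L,z,o)-o["position"])@T
for n,z,L in(("footL",.012,[(279.3,20),(280.2,50),(281.3,80),(282.4,110)]),("footR",.012,[(353,20),(351.9,50),(350.8,80),(349.8,110)]),("barL",.055,[(296.5,20),(297.3,50),(297.7,80),(298.5,110)]),("barR",.055,[(333.2,50),(332.2,80),(332.1,110)]),("stop",.055,[(318,4.3)]),("stoptop",.061,[(318,2)])):
    q=P(L,z);s=np.polyfit(q[:,0],q[:,1],1) if len(q)>1 else 0
    print(n,q[:,:2].round(1).tolist(),s)
d=pickle.load(open("c0.pkl","rb"))["top"]
```

```text
footL [[161.9, -38.9], [136.4, -39.2], [109.4, -39.2], [80.7, -39.3]] [ 3.90570292e-03 -3.96255484e+01]
footR [[161.9, 30.5], [136.4, 30.3], [109.4, 30.1], [80.7, 30.0]] [5.38020773e-03 2.95605077e+01]
barL [[151.0, -19.6], [129.1, -19.5], [105.9, -19.7], [81.3, -19.6]] [ 7.14775754e-04 -1.96474178e+01]
barR [[129.1, 10.4], [105.9, 9.8], [81.3, 10.1]] [6.00137293e-03 9.47132824e+00]
stop [[162.0, -2.2]] 0
stoptop [[161.8, -2.1]] 0
```

Request:
drive_tool --deltas '[[[10,-1.3,0,0,0,0.0045],[20,-1,0,0,0,0],[20,-1,0,0,0,0],[20,-1,10,0,0,0],[9,0,20,0,0,0],[0,0,30,0,0,0],[0,0,20,0,0,0],[0,0,10,0,0,0]]]'

```text
time: 14.98
position: [0.5817, 0.1485, 0.0807]
tool_rot: [0.974, -0.228, -0.002, 0.001]
ft_force: [-0.3, 0.4, -1.5]
grip_width: 0.0451
grip_force: 30.0
```

Request:
drive_tool --deltas '[[[0,0,7,0,0,0],[0,0,2,0,0,0],[0,0,0,0,0,0],[0,0,0,0,0,0]]]'

```text
time: 15.32
position: [0.5838, 0.1495, 0.0759]
tool_rot: [0.974, -0.228, 0.001, -0.0]
ft_force: [-0.3, -0.1, -1.1]
grip_width: 0.0452
grip_force: 30.0
```

```bash
python3 snap.py w7
python3 - <<'E'
import cv2,pickle,numpy as np
from rig import eyes
o,c=pickle.load(open("w7.pkl","rb"))
s=eyes.camera("scene");t=eyes.camera("top");pickle.dump((s,t),open("s7.pkl","wb"))
a=cv2.resize(c["img"][70:150,250:390,::-1],None,fx=5,fy=5,interpolation=cv2.INTER_CUBIC)
b=cv2.resize(s["img"][150:210,270:350,::-1],None,fx=4,fy=4,interpolation=cv2.INTER_CUBIC)[:195]
e=cv2.resize(t["img"][140:205,245:320,::-1],None,fx=3,fy=3)
im=np.zeros((600,700,3),np.uint8);im[:400]=a;im[400:595,:320]=b;im[400:595,350:350+225]=e
cv2.imwrite("pics/f7.png",im)
E
```

```text
15.3167 [0.5838 0.1495 0.0759] [-0.26 -0.05 -1.07] 0.04523549237447228 [ 0.07  0.73  1.62 -0.    0.8   2.1 ] 
 [[ 8.964e-01 -4.433e-01  2.400e-03]
 [-4.433e-01 -8.964e-01  1.000e-04]
 [ 2.100e-03 -1.200e-03 -1.000e+00]]
[[-0.0, 0.9516, 0.3073, 0.0852], [1.0, -0.0002, 0.0007, -0.0004], [0.0007, 0.3073, -0.9516, -0.1418], [0.0, 0.0, 0.0, 1.0]]
```

View pics/f7.png

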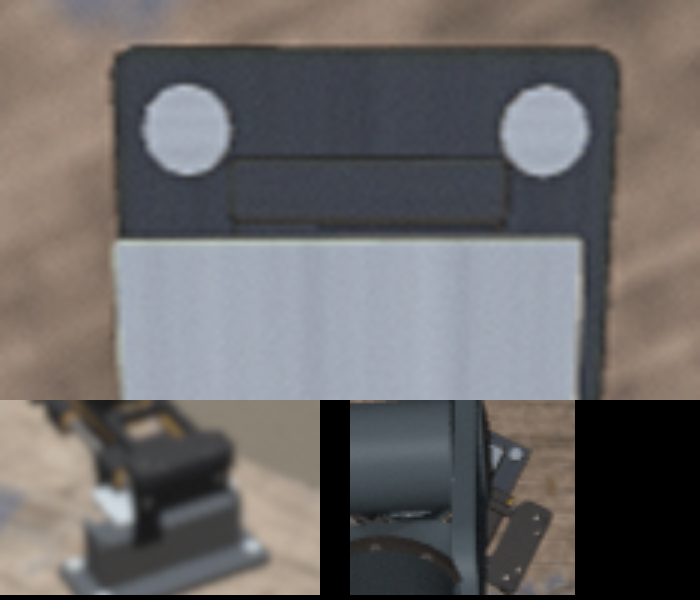

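Run:
```python
import pickle;from h import *
o,c=pickle.load(open("w7.pkl","rb"))
T=R.from_quat(o["tool_rot"]).as_matrix()
def P(L,z): return (1000*(px2w(c,np.array(L)/5+[249.6,69.6],z,o)-o["position"])@T)[:,:2].round(2).tolist()
print("stop inner",P([(231,221),(506,221)],.061),"outer",P([(235,157),(506,157)],.061))
print("plate end",P([(114.5,239),(583,238)],.0759), "drooped 3mm",P([(114.5,239),(583,238)],.0729))
print("foot end",P([(118,46),(618,46)],.012)); print("foot sides",P([(119,220),(607,220)],.012))
```

```text
stop inner [[80.92, -13.48], [80.92, 15.94]] outer [[87.42, -12.89], [87.42, 15.73]]
plate end [[79.65, -23.62], [79.75, 21.92]] drooped 3mm [[79.53, -24.11], [79.63, 22.39]]
foot end [[102.41, -32.3], [102.4, 35.49]]
foot sides [[79.72, -33.28], [79.73, 35.23]]
```

Request:
drive_tool --deltas '[[[-2,2.1,0,0,0,0],[0,0,0,0,0,0],[0,0,4,0,0,0],[0,0,0,0,0,0]]]'

```text
time: 15.8
position: [0.5798, 0.1483, 0.0705]
tool_rot: [0.974, -0.228, -0.0, 0.0]
ft_force: [-0.1, 0.4, -1.8]
grip_width: 0.0453
grip_force: 30.0
```

```bash
cat > chk.py <<'E'
import pickle,sys;from h import *
from rig import sensors,eyes
o=sensors.get_obs();c=eyes.camera("wrist");pickle.dump((o,c),open(sys.argv[1]+".pkl","wb"))
o0,_=pickle.load(open("w7.pkl","rb"));T0=R.from_quat(o0["tool_rot"]).as_matrix()
T=R.from_quat(o["tool_rot"]).as_matrix()
S=o0["position"]+T0@[.0276,.0013,0]; S[2]=.055
print("pos",o["position"].round(4),"F",o["ft_force"].round(1),"seat in tool mm",(1000*T.T@(S-o["position"])).round(2),"want 29.7,-0.85; relyaw", R.from_matrix(T0.T@T).as_rotvec().round(4))
# measured plate end rows / stop dark line
g=cv2.cvtColor(c["img"],cv2.COLOR_RGB2GRAY).astype(int)
print(g[90:125,312:330].mean(1).round().astype(int).tolist())
E
python3 chk.py w8
```

```text
pos [0.5798 0.1483 0.0705] F [-0.1  0.4 -1.8] seat in tool mm [30.72 -1.59 15.45] want 29.7,-0.85; relyaw [-0.0015 -0.0027  0.0004]
[67, 68, 68, 66, 50, 70, 69, 69, 68, 68, 69, 68, 68, 67, 67, 68, 67, 63, 54, 68, 69, 68, 68, 68, 68, 66, 66, 102, 178, 171, 169, 168, 169, 168, 169]
```

```bash
cat > m.py <<'E'
import pickle,sys;from h import *
o,c=pickle.load(open(sys.argv[1]+".pkl","rb"));T=R.from_quat(o["tool_rot"]).as_matrix()
P=lambda L,z:(1000*(px2w(c,L,z,o)-o["position"])@T)[:,:2].round(2).tolist()
vi,vo,vp=map(float,sys.argv[2:5])
print("inner",P([(320,vi)],.061),"outer",P([(320,vo)],.061),"plate end",P([(320,vp)],o["position"][2]))
g=cv2.cvtColor(c["img"],cv2.COLOR_RGB2GRAY).astype(int)
v=int(round((vi+vo)/2));print(v,g[v-3:v+4,262:385].mean(0).round().astype(int).tolist())
v=int(vp)+8;r=g[v-4:v+5].mean(0);l=270+np.argmax(np.diff(r[270:290]))+.5;q=340+np.argmin(np.diff(r[340:380]))+.5;print("plate",l,q,P([(l,v),(q,v)],o["position"][2]))
E
python3 m.py w8 107.8 94 117
```

```text
inner [[84.02, -0.53]] outer [[90.69, -0.53]] plate end [[79.84, -0.52]]
101 [119, 119, 119, 119, 102, 71, 63, 63, 66, 66, 67, 67, 65, 66, 68, 75, 80, 83, 91, 96, 95, 88, 83, 78, 69, 65, 62, 62, 67, 68, 68, 68, 68, 67, 68, 68, 68, 68, 67, 69, 68, 68, 67, 68, 67, 67, 69, 67, 69, 68, 68, 68, 67, 68, 67, 68, 68, 68, 67, 68, 68, 68, 68, 68, 67, 68, 68, 68, 68, 68, 68, 69, 68, 69, 68, 68, 68, 68, 69, 69, 68, 68, 69, 67, 66, 58, 60, 68, 75, 82, 83, 90, 95, 97, 94, 90, 85, 79, 72, 68, 67, 65, 66, 69, 69, 69, 66, 59, 98, 122, 122, 124, 124, 126, 127, 128, 128, 129, 129, 130, 128, 128, 129]
plate 272.5 366.5 [[76.07, -23.75], [76.07, 22.22]]
```

Request:
drive_tool --deltas '[[[1,-0.8,0,0,0,0],[0,0,0,0,0,0],[0,0,0,0,0,0]]]'

```text
time: 16.1
position: [0.5816, 0.1486, 0.0708]
tool_rot: [0.974, -0.228, 0.0, -0.0]
ft_force: [-0.2, -0.3, -1.6]
grip_width: 0.0451
grip_force: 30.0
```

```bash
python3 chk.py w9
```

```text
pos [0.5816 0.1486 0.0708] F [-0.2 -0.3 -1.6] seat in tool mm [29.23 -0.48 15.82] want 29.7,-0.85; relyaw [-0.0011 -0.0019  0.0004]
[67, 68, 67, 67, 67, 68, 66, 56, 66, 68, 68, 68, 69, 69, 68, 68, 68, 67, 68, 68, 64, 57, 53, 69, 68, 66, 66, 102, 178, 172, 169, 168, 169, 168, 169]
```

Request:
drive_tool --deltas '[[[-0.4,0.4,3,0,0,0],[0,0,3,0,0,0],[0,0,1.5,0,0,0],[0,0,0,0,0,0]]]'

```text
time: 16.48
position: [0.5804, 0.1484, 0.0627]
tool_rot: [0.974, -0.228, -0.001, 0.0]
ft_force: [0.4, 0.8, -1.3]
grip_width: 0.0451
grip_force: 30.0
```

Request:
drive_tool --deltas '[[[0,0,1,0,0,0],[0,0,1,0,0,0],[0,0,0,0,0,0]]]'

```text
time: 16.73
position: [0.5808, 0.1484, 0.0612]
tool_rot: [0.974, -0.228, -0.0, 0.0]
ft_force: [-0.7, -0.2, -1.4]
grip_width: 0.0454
grip_force: 30.0
```

```bash
python3 chk.py w10
```

```text
pos [0.5808 0.1484 0.0612] F [-0.7 -0.2 -1.4] seat in tool mm [29.86 -1.01  6.17] want 29.7,-0.85; relyaw [-0.0013 -0.0023  0.0004]
[68, 68, 69, 68, 68, 58, 67, 69, 68, 69, 68, 69, 69, 69, 68, 68, 68, 69, 68, 64, 54, 60, 69, 69, 68, 67, 67, 102, 179, 172, 170, 170, 170, 170, 169]
```

Position good to 0.2 mm; lower the last bit.

Request:
drive_tool --deltas '[[[0,0,0.8,0,0,0],[0,0,0.5,0,0,0],[0,0,0,0,0,0]]]'

```text
time: 17.03
position: [0.5808, 0.1484, 0.06]
tool_rot: [0.974, -0.228, -0.0, 0.0]
ft_force: [-0.3, -0.1, -1.0]
grip_width: 0.045
grip_force: 30.0
```

Request:
drive_tool --deltas '[[[0,0,0.5,0,0,0],[0,0,0,0,0,0]]]'

```text
time: 17.2
position: [0.5809, 0.1484, 0.0595]
tool_rot: [0.974, -0.228, 0.0, -0.0]
ft_force: [0.0, 0.4, -1.5]
grip_width: 0.0449
grip_force: 30.0
```

Request:
drive_tool --deltas '[[[0,0,0.4,0,0,0],[0,0,0,0,0,0]]]'

```text
time: 17.37
position: [0.5809, 0.1484, 0.0592]
tool_rot: [0.974, -0.228, 0.0, -0.0]
ft_force: [-0.3, -0.1, -1.3]
grip_width: 0.0453
grip_force: 30.0
```

Request:
drive_tool --deltas '[[[0,0,0.4,0,0,0],[0,0,0,0,0,0]]]'

```text
time: 17.53
position: [0.5809, 0.1484, 0.0589]
tool_rot: [0.974, -0.228, 0.0, -0.0]
ft_force: [-1.1, 0.2, -0.5]
grip_width: 0.0452
grip_force: 30.0
```

Request:
drive_tool --deltas '[[[0,0,0.4,0,0,0],[0,0,0,0,0,0]]]'

```text
time: 17.7
position: [0.5809, 0.1484, 0.0589]
tool_rot: [0.974, -0.228, 0.0, -0.0]
ft_force: [-1.3, -0.1, 4.2]
grip_width: 0.0452
grip_force: 30.0
```

Request:
drive_tool --deltas '[[[0,0,-0.3,0,0,0],[0,0,0,0,0,0]]]' --squeeze 5

```text
time: 17.87
position: [0.581, 0.1484, 0.0588]
tool_rot: [0.974, -0.228, 0.0, -0.0]
ft_force: [-1.2, -0.5, 2.5]
grip_width: 0.0458
grip_force: 5.0
```

Request:
drive_tool --deltas '[[[0,0,0,0,0,0],[0,0,0,0,0,0],[0,0,0,0,0,0],[0,0,0,0,0,0],[0,0,0,0,0,0]]]' --gripper 75

```text
time: 18.28
position: [0.5809, 0.1484, 0.0585]
tool_rot: [0.974, -0.228, -0.0, 0.0]
ft_force: [0.8, 0.3, 0.3]
grip_width: 0.0636
grip_force: 0.0
```

```bash
python3 chk.py w11; python3 m.py w11 110.5 95 117
```

```text
pos [0.5809 0.1484 0.0585] F [0.8 0.3 0.3] seat in tool mm [29.78 -1.    3.53] want 29.7,-0.85; relyaw [-0.0012 -0.0021  0.0004]
[68, 69, 68, 69, 68, 57, 68, 69, 69, 69, 69, 69, 69, 69, 68, 69, 67, 69, 69, 66, 61, 46, 70, 70, 69, 67, 68, 105, 182, 173, 171, 170, 171, 171, 171]
inner [[82.9, -0.52]] outer [[89.82, -0.52]] plate end [[79.84, -0.52]]
103 [120, 120, 97, 65, 63, 67, 66, 68, 68, 67, 68, 68, 68, 69, 69, 70, 76, 82, 83, 81, 75, 70, 67, 65, 60, 60, 68, 68, 68, 69, 69, 68, 69, 69, 69, 69, 69, 68, 68, 69, 68, 69, 69, 69, 69, 69, 69, 69, 69, 69, 68, 69, 69, 69, 69, 69, 69, 69, 69, 69, 68, 69, 69, 69, 69, 68, 68, 69, 69, 70, 69, 68, 70, 69, 70, 70, 70, 69, 69, 70, 70, 69, 69, 70, 70, 70, 69, 67, 57, 61, 68, 68, 69, 74, 80, 84, 87, 86, 80, 78, 73, 69, 69, 68, 68, 68, 69, 70, 70, 69, 66, 58, 101, 125, 126, 126, 127, 128, 129, 129, 131, 130, 130]
plate 271.5 366.5 [[76.07, -24.25], [76.07, 22.22]]
```

Request:
drive_tool --deltas '[[[0,0,-2,0,0,0],[0,0,-8,0,0,0],[0,0,-20,0,0,0],[0,0,-30,0,0,0],[0,0,-30,0,0,0],[-30,0,-20,0,0,0],[-35,0,0,0,0,0],[-35,0,0,0,0,0]]]'

```text
time: 19.0
position: [0.492, 0.1931, 0.1711]
tool_rot: [0.974, -0.229, 0.003, -0.001]
ft_force: [-0.1, 0.9, 0.3]
grip_width: 0.0653
grip_force: 0.0
```

Request:
drive_tool --deltas '[[[0,0,0,0,0,0],[0,0,0,0,0,0],[0,0,0,0,0,0]]]'

```text
time: 19.25
position: [0.4922, 0.193, 0.1695]
tool_rot: [0.974, -0.228, 0.001, -0.0]
ft_force: [0.1, -0.6, 0.1]
grip_width: 0.0654
grip_force: 0.0
```

Run:
```python
from h import *
from rig import sensors,eyes
o=sensors.get_obs();c=eyes.camera("wrist");print(o["position"],o["ft_force"].round(1))
m=(cv2.cvtColor(c["img"],cv2.COLOR_RGB2HSV)[:,:,2]>135)&(cv2.cvtColor(c["img"],cv2.COLOR_RGB2HSV)[:,:,1]<50)
ct,_=cv2.findContours((m*255).astype(np.uint8),cv2.RETR_EXTERNAL,cv2.CHAIN_APPROX_NONE)
for k in sorted(ct,key=cv2.contourArea)[-4:]:
    b=cv2.boxPoints(cv2.minAreaRect(k));P=px2w(c,b,.059,o)
    print(cv2.contourArea(k),P.mean(0).round(4),[np.linalg.norm(P[i]-P[i-1]).round(4) for i in(1,2)],np.degrees(np.arctan2(*(P[1]-P[0])[1::-1])).round(1))
```

```text
[0.49216889 0.19295988 0.16949121] [ 0.1 -0.6  0.1]
2253.0 [0.5647 0.0009 0.059 ] [np.float64(0.0279), np.float64(0.0577)] -82.9
2826.0 [0.4989 0.1152 0.059 ] [np.float64(0.0499), np.float64(0.1307)] -99.5
6223.5 [0.6009 0.1396 0.059 ] [np.float64(0.0455), np.float64(0.0839)] -116.3
7235.0 [0.6314 0.3754 0.059 ] [np.float64(0.0839), np.float64(0.0859)] -88.8
```

```bash
python3 -c "
from rig import ticket; print(ticket.hand_in())"
```

```text
the job is handed in; nothing more can be done
None
```

The plate is lying flat between the stake's end stops, within about 0.3 mm of centre and square to within about half a degree by the wrist camera; it is released and the job is handed in. The arm's clock last read 19.25 s of the 62 s allowed, and the slide-out pressed with about 15 N in the readings.

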